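Tap down the lids of the silver tea caddies

TASK

The push-on lids of the three silver tea caddies are still standing a little proud. With the fingertips, lightly press each lid down by its knob until it is fully home: first the tall caddy, then the square one, last the low wide one. Do not lift, shift or tip the caddies, and leave the other things on the table alone.

Things in the scene. Friction and masses are not known exactly. Their poses are not given: they have to be found in the camera images.
- tall_caddy: The tall caddy: round silver tin, 72 mm across, 100 mm high to its rim, with a 12 mm thick lid of the same width. About 0.5 kg, loose. Origin at the centre of its underside, z up.
- square_caddy: The square caddy: silver box 76 x 76 mm in plan (sides along its x and y), 75 mm high to its rim, lid 12 mm thick of the same plan. About 0.55 kg, loose. Origin at the centre of its underside, z up.
- low_caddy: The low, wide caddy: round silver tin, 104 mm across, 50 mm high to its rim, with a 12 mm thick lid of the same width. About 0.55 kg, loose. Origin at the centre of its underside, z up.
- tall_caddy_knob (a point): Centre of the flat top of the knob on the tall caddy's lid, round, 24 mm across, the place to press; moves down with the lid. The knob is sprung: it gives up to 6 mm into the lid at 2.5 N per mm (so about 1 mm before the lid begins to slide) and comes back when released. The point lies on the caddy's upright axis, 131 mm above the table when the lid is home, up to 12 mm more while the lid is proud (knob not pressed). z axis up.
- tall_caddy_lid (a joint): Lid of the tall caddy: value in m, 0 = standing 12 mm above its seat, 0.012 = fully home on the caddy's rim (hard stop). Starts between 0 and 0.003. It slides straight down against a steady rub of about 3 N, stays where it is left and does not spring back; the push must go on until the lid is at its stop (a press of 6 to 10 N on the sprung knob seats it well; over 25 N is too hard).
- square_caddy_knob (a point): Centre of the flat top of the knob on the square caddy's lid, square, 24 x 24 mm, the place to press; moves down with the lid. The knob is sprung: it gives up to 6 mm into the lid at 2.5 N per mm (so about 1 mm before the lid begins to slide) and comes back when released. The point lies on the caddy's upright axis, 106 mm above the table when the lid is home, up to 12 mm more while the lid is proud (knob not pressed). z axis up.
- square_caddy_lid (a joint): Lid of the square caddy: value in m, 0 = standing 12 mm above its seat, 0.012 = fully home on the caddy's rim (hard stop). Starts between 0 and 0.003. It slides straight down against a steady rub of about 3 N, stays where it is left and does not spring back; the push must go on until the lid is at its stop (a press of 6 to 10 N on the sprung knob seats it well; over 25 N is too hard).
- low_caddy_knob (a point): Centre of the flat top of the knob on the low caddy's lid, round, 24 mm across, the place to press; moves down with the lid. The knob is sprung: it gives up to 6 mm into the lid at 2.5 N per mm (so about 1 mm before the lid begins to slide) and comes back when released. The point lies on the caddy's upright axis, 81 mm above the table when the lid is home, up to 12 mm more while the lid is proud (knob not pressed). z axis up.
- low_caddy_lid (a joint): Lid of the low caddy: value in m, 0 = standing 12 mm above its seat, 0.012 = fully home on the caddy's rim (hard stop). Starts between 0 and 0.003. It slides straight down against a steady rub of about 3 N, stays where it is left and does not spring back; the push must go on until the lid is at its stop (a press of 6 to 10 N on the sprung knob seats it well; over 25 N is too hard).
- kettle: Bystander: silver kettle, 136 mm across, with an arched handle to 190 mm above the table; spout towards its +y. Loose, to be left alone. Origin at the centre of its underside.
- cup_a: Bystander: white tea cup, 60 mm across, 45 mm high. Loose, to be left alone. Origin at the centre of its underside.
- cup_b: Bystander: white tea cup, like the other one, 60 mm across, 45 mm high. Loose, to be left alone. Origin at the centre of its underside.
- hammer: Bystander: hammer lying flat, along its x axis. Loose, to be left alone. Origin at the middle of its underside.
- brush: Bystander: brush lying flat, along its x axis. Loose, to be left alone. Origin at the middle of its underside.
- polish_block: Bystander: cork polishing block, 70 x 45 x 30 mm. Loose, to be left alone. Origin at the centre of its underside.
- polish_jar: Bystander: closed amber glass jar, 60 mm across, 70 mm high. Loose, to be left alone. Origin at the centre of its underside.
There are look-alikes about, which are no part of the job. What is shaped like the tall_caddy but turquoise is not meant.

How it is judged (in metres and radians):
On the way, in this order (a step that is already met when the one before it is completed fails the run):
1. the tall caddy's lid is home, the other two still proud (value of joint tall_caddy_lid above 0.0105 m and value of joint each of square_caddy_lid, low_caddy_lid below 0.006 m), for 0.1 s.
2. then the square caddy's lid is home, the low one's still proud (value of joint each of tall_caddy_lid, square_caddy_lid above 0.0105 m and value of joint low_caddy_lid below 0.006 m), for 0.1 s.
3. then the low caddy's lid is home (value of joint each of tall_caddy_lid, square_caddy_lid, low_caddy_lid above 0.0105 m), for 0.1 s.
At the end, for the whole second after the job is handed in: All three lids within 1.5 mm of their stops; the caddies standing upright (within 0.06 rad) on the table, at rest and within 25 mm of where they started; every bystander within 30 mm of where it started (all of step 3 and angle between each of tall_caddy, square_caddy, low_caddy's own z axis and vertical below 0.06 rad and height (world z) of each of tall_caddy, square_caddy, low_caddy below 0.006 m and distance of each of tall_caddy, square_caddy, low_caddy from where it was at the start of the episode below 0.025 m and linear speed of each of tall_caddy, square_caddy, low_caddy below 0.02 m/s and distance of each of kettle, cup_a, cup_b, hammer, brush, polish_block, polish_jar from where it was at the start of the episode below 0.03 m); the robot touches nothing.
It fails at once if a lid is pressed out of turn ((value of joint any of square_caddy_lid, low_caddy_lid above 0.006 m and value of joint tall_caddy_lid below 0.0095 m) or (value of joint low_caddy_lid above 0.006 m and value of joint square_caddy_lid below 0.0095 m)).
It fails at once if a caddy is pressed harder than 25 N (contact force between the fingers and tall_caddy above 25 N or contact force between the fingers and square_caddy above 25 N or contact force between the fingers and low_caddy above 25 N).
It fails at once if a caddy is lifted, tipped or shoved away (height (world z) of any of tall_caddy, square_caddy, low_caddy above 0.01 m or angle between any of tall_caddy, square_caddy, low_caddy's own z axis and vertical above 0.2 rad or distance of any of tall_caddy, square_caddy, low_caddy from where it was at the start of the episode above 0.03 m).
It fails at once if a bystander is shifted or lifted (distance of any of kettle, cup_a, cup_b, hammer, brush, polish_block, polish_jar from where it was at the start of the episode above 0.04 m).
It also fails if it takes over 51 s, if anything falls off the work surface, if the arm or the gripper's body presses on something with over 40 N, if the wrist force passes 120 N, or if a joint passes its speed limit or range.

ROBOT

A 7-joint arm with a two-finger parallel gripper is mounted at the origin on the work surface. World frame = base frame: x ahead of the robot, y to its left, z up, the work surface at z = 0. Lengths are in mm, angles in rad, forces in N, time in s.
With the tool pointing down it reaches from about 400 to 925 mm from the base axis. Payload 5.6 kg.
Tool frame: the origin (TCP) lies at the very end of the fingers, on their centre line; the grasp point (between the pads) lies 19 mm behind it; z points along the fingers, y is the direction in which the jaws open and shut (so a half turn about z gives the same grasp; the last joint's range is limited). The gripper opens to 85 mm and grips with 20 to 120 N. Pads are 22 mm wide; open, the fingers measure 114 mm over their backs; the gripper's body (76 mm by 85 mm) begins 54 mm behind the grasp point. The pads swing forward as they close: fully open they stand 13 mm farther back than shut.
Start: joints at [1.206, 0.468, -0.012, 1.603, 0.006, 1.071, -0.056], TCP at [205.538, -616.654, 231.29] pointing down, gripper open.
Joint ranges: [-2.53, 2.53], [-0.31, 2.02], [-1.57, 1.55], [0.28, 2.44], [-1.29, 4.43], [0.15, 1.84], [-2.92, 2.92]. Speed limits (rad/s): [2.57, 2.57, 3.14, 3.14, 3.14, 3.14, 3.14].

INTERFACE

Orientations are given as a rotation vector (axis times angle).
In Python, from bench import status, cams, bot gives the robot as it stands.
- The arm moves only by the tool jog_arm, never from a script. Its argument "steps" is a list of rows, each a list of 3 entries, a list of its own where there are three numbers: the turn, a rotation vector about the tool's x, y, z in rad, then the shift along the tool's x, y, z in cm, then the closure, from 0 (fully open) to 1 (shut). A call has 1 to 12 rows; each row is the pose to reach, as a shift and turn from the pose measured when the call began, along the tool's axes at that moment; what a row does not reach only later rows make up. A row lasts 1/12 s, in which the tool goes at most 41.7 mm and 7.16 degrees, less where a joint would pass 70% of its speed; a pose out of reach is approached as far as the arm can. A call with a gripper value outside its range is refused whole. The fingers move at their own pace and stop on an object; the grip force is fixed at half the most. Time passes only in rows, so rows that repeat a pose let the fingers close. It gives the time, the measured TCP pose, the force and the opening at its end, in the units of the state.
- status.sense(): the state, without advancing time (a new reading comes with each control period).
- cams.snapshot(name): name is "scene" or "top" or "wrist"; returns (picture, depth): 480x640x3 uint8, blue, green, red; 480x640 float32, mm along the optical axis (not along the pixel's ray), 0 where there is no reading.
- cams.camera_info(name): a dict with "K" (3x3 intrinsics, pixels), "k1" (the pictures are not rectified: a ray, as slopes to the right and down, at radius r is drawn at 1 + k1 r^2 times it, then the intrinsics apply), "origin" and "rotation" of the camera in the world; the wrist camera has in their place "T_tool_cam" (4x4, takes a point from camera to tool coordinates, whose origin is the TCP and whose axes are the flange's). Camera axes: x right, y up, looking along -z (the intrinsics and any distortion apply to the point x, -y, -z); pixel columns grow to the right and rows downward; lengths in mm; the calibration is good to about 2 mm. A picture is of the moment at which its call begins: read the wrist's pose just before it. camera_info takes no time and is no camera call.
- bot.hand_in(): hands the job in, once; it reports no verdict.
The state is a dict: "time_s": time; "q": joint angles; "dq": joint speeds; "tau": joint torques, N m; "tcp_pos": TCP position; "tcp_rot": TCP orientation; "force": force on the tool from outside, world axes, zero at the start; "ft_torque": the same for the moment, N m; "width": finger opening in mm.
Only numpy, scipy, OpenCV 4.12 (cv2) and the standard library are available. Lean on these libraries where they do the work, as an engineer would, in place of code of your own. Each camera call takes 0.05 s, during which the arm holds its last target. There are 200 camera calls.

## Working session

There is one attempt and no reset: what is moved stays moved. The work goes in short steps, Python scripts to look and compute and a tool call to move; the robot and the scene stay as the last step left them, time stands still between calls to the robot, and variables do not carry over. Pictures are saved under pics/ and viewed, about 8 in all and at most 12, crops included, and the job is handed in when it is done.

Besides the shell and the picture viewer there is one more tool, called as name(argument=value, ...) on one line, values as JSON. jog_arm: Moves the arm, as the interface text tells. Its arguments: {"type":"object","properties":{"steps":{"type":"array","items":{"type":"array"}}},"required":["steps"]}

```bash
mkdir -p pics
python3 - <<'E'
from bench import status,cams
import cv2,numpy as np
print(status.sense())
for n in("top","scene"):
    im,d=cams.snapshot(n); cv2.imwrite(f"pics/{n}0.png",im); np.save(f"{n}_d.npy",d); print(n,cams.camera_info(n),(d>0).mean())
print(cams.camera_info("wrist"))
E
```

```text
{'time_s': 0.0, 'q': array([ 1.20601667,  0.46842127, -0.01160084,  1.60363817,  0.00598846,
        1.07141245, -0.05628246]), 'dq': array([ 0.00017685, -0.00027572,  0.0004774 ,  0.00014662, -0.00112579,
       -0.0005687 , -0.00096933]), 'tau': array([ 1.48238337e-04, -5.32380939e+01,  2.12732982e-02, -2.51303244e+01,
        1.13758404e-02,  7.81415234e-03,  3.91333822e-05]), 'tcp_pos': array([ 205.32095327, -616.11614798,  230.30370165]), 'tcp_rot': array([-3.09925784e+00, -5.02901263e-01,  6.45956677e-04]), 'force': array([0.30493918, 0.7881147 , 0.56831355]), 'ft_torque': array([0.03202422, 0.04398291, 0.01421011]), 'width': 85.23478181754318}
top {'K': array([[504.94364115,   0.        , 316.2827712 ],
       [  0.        , 504.94364115, 234.33407066],
       [  0.        ,   0.        ,   1.        ]]), 'k1': -0.0776930919713797, 'origin': array([ 354.45914042,   29.79747879, 1123.1273593 ]), 'rotation': array([ 0.1378727 , -0.13740991, -1.55396204])} 0.9959342447916667
scene {'K': array([[526.65676682,   0.        , 327.65194992],
       [  0.        , 526.65676682, 240.59962994],
       [  0.        ,   0.        ,   1.        ]]), 'k1': -0.012622465243727524, 'origin': array([1308.56249837,  -63.26664102,  834.96623226]), 'rotation': array([0.65351805, 0.59341513, 1.34666567])} 0.9959798177083333
{'K': array([[342.97868024,   0.        , 316.46537548],
       [  0.        , 342.97868024, 240.90709702],
       [  0.        ,   0.        ,   1.        ]]), 'k1': -0.010376422139110402, 'T_tool_cam': array([[ 2.32338425e-04,  9.60010464e-01,  2.79964025e-01,
         7.15335659e+01],
       [ 9.99999924e-01, -1.35409438e-04, -3.65561004e-04,
        -1.38887945e-01],
       [-3.13032618e-04,  2.79964088e-01, -9.60010422e-01,
        -1.43826036e+02],
       [ 0.00000000e+00,  0.00000000e+00,  0.00000000e+00,
         1.00000000e+00]])}
```

View pics/top0.png

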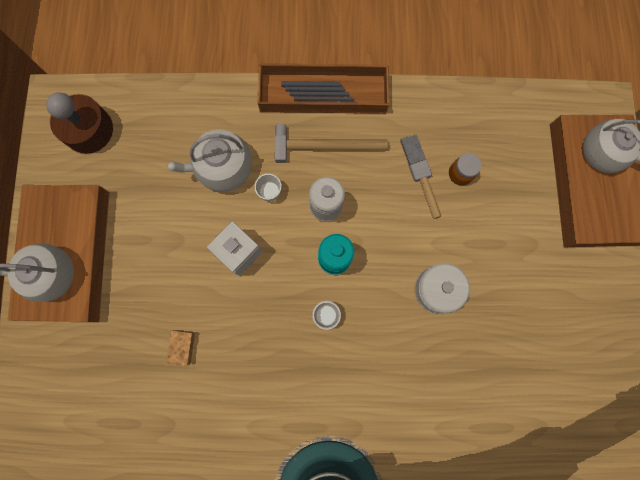

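View pics/scene0.png

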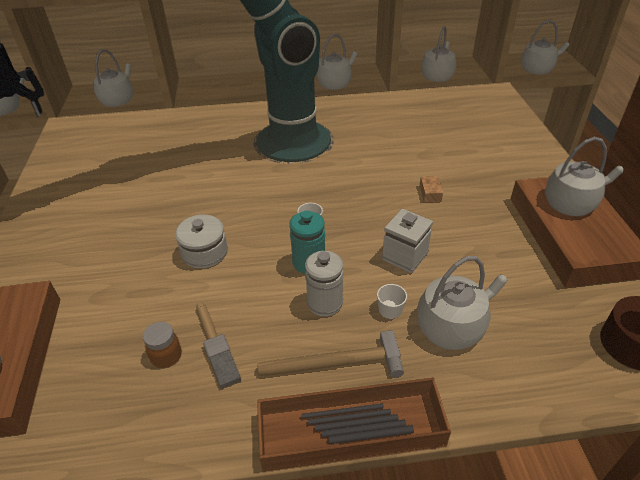

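Top view: tall silver caddy with its knob at about (326,185), square knob (233,245), low knob (448,287); the turquoise look-alike is at (336,252). Scene view: knobs at about (323,257), (410,218) and (198,224). Now the measurements.

```bash
cat > h.py <<'E'
import numpy as np,cv2
from scipy.spatial.transform import Rotation as R
def rays(ci,uv):
    uv=np.asarray(uv,float).reshape(-1,1,2)
    # distorted slopes s_d = s(1+k1 r^2): OpenCV's k1 model
    s=cv2.undistortPoints(uv,ci["K"],np.array([ci["k1"],0,0,0,0.]))[:,0]
    return np.c_[s[:,0],-s[:,1],-np.ones(len(s))]
def pts(ci,d,Rm=None,o=None):
    v,u=np.mgrid[0:480,0:640]
    c=rays(ci,np.c_[u.ravel(),v.ravel()])*d.reshape(-1,1)
    if Rm is None: Rm=R.from_rotvec(ci["rotation"]).as_matrix();o=ci["origin"]
    return (c@Rm.T+o).reshape(480,640,3)
E
python3 - <<'E'
from h import *
from bench import cams
for n,px in (("top",{"tall":(326,187),"square":(233,245),"low":(447,287)}),("scene",{"tall":(323,257),"square":(410,218),"low":(198,224)})):
    P=pts(cams.camera_info(n),np.load(f"{n}_d.npy"))
    for k,(u,v) in px.items():
        h={"tall":131,"square":106,"low":81}[k]
        Q=P[v-28:v+28,u-28:u+28].reshape(-1,3)
        kn=Q[(Q[:,2]>h+2)&(Q[:,2]<h+18)]
        kn=kn[np.linalg.norm(kn[:,:2]-np.median(kn[:,:2],axis=0),axis=1)<25] if len(kn) else kn
        ld=Q[(Q[:,2]>h-19-5)&(Q[:,2]<h-19+18)]
        f=lambda a:(len(a),np.round((a.min(0)+a.max(0))/2,1),np.round(np.median(a,0),1),np.round(np.ptp(a,0),1)) if len(a) else 0
        print(n,k,"knob",f(kn),"lid",f(ld))
        if k=="square":
            print(cv2.minAreaRect(ld[:,:2].astype(np.float32)))
    print("table z",np.median(P[380:420,300:400,2]) if n=="top" else np.median(P[150:170,400:440,2]))
# clear region z max map
E
```

```text
top tall knob (114, array([618.1,  11.6, 140.3]), array([617.2,  10.8, 141.2]), array([23.6, 22.3, 12.3])) lid (832, array([618.4,  10.2, 119.2]), array([613.7,  11.3, 121.9]), array([71.9, 70.1, 19.4]))
top square knob (149, array([509.2, 204.5, 115.6]), array([508.9, 203.8, 118. ]), array([32. , 31. , 14.3])) lid (1217, array([510.3, 204.3,  97.1]), array([507.3, 202.7,  99. ]), array([104.6, 103.9,  15.5]))
((509.3985900878906, 204.38352966308594), (76.93914031982422, 76.18724822998047), 47.80535125732422)
top low knob (103, array([ 431.3, -239.2,   91.4]), array([ 431.2, -237.9,   92.4]), array([20.5, 23.1, 11.5])) lid (1831, array([ 431.3, -238.7,   70. ]), array([ 430.3, -236.3,   73.4]), array([100.8, 104.7,  19.6]))
table z 0.6675298768600442
scene tall knob (122, array([617.9,   8.9, 138. ]), array([620. ,   9.1, 139.5]), array([24. , 22.8,  9.9])) lid (987, array([586.1,   4.1, 117.4]), array([623. ,   1.4, 120.7]), array([138.6,  81.5,  20.7]))
scene square knob (127, array([509. , 202.5, 114.2]), array([512.7, 201.8, 116. ]), array([33.6, 30.3, 12.1])) lid (921, array([509.1, 203.1,  92.2]), array([519.1, 197.8,  97.3]), array([104.6, 106.2,  20.2]))
((509.894775390625, 202.476318359375), (78.11779022216797, 79.82980346679688), 48.552433013916016)
scene low knob (94, array([ 431.1, -241.2,   89.2]), array([ 435.2, -240.7,   91.5]), array([25.1, 22.2, 10.7])) lid (1246, array([ 432.3, -241. ,   68. ]), array([ 443.7, -238. ,   72.9]), array([104. , 103.3,  21.3]))
table z -0.5120125834044416
```

Both views agree to within 3 mm, and the sizes and heights match those given: tall (618,10), square (509,203.5), low (431,-240). The knobs are at about 141, 117 and 92 mm.

```bash
cat > go.py <<'E'
import sys
from h import *
from bench import status
s=status.sense();M=R.from_rotvec(s["tcp_rot"])
t=np.array(list(map(float,sys.argv[1:4])))
print(s["time_s"],s["tcp_pos"].round(1),s["force"].round(2),s["width"])
print("shift cm",((M.inv().apply(t-s["tcp_pos"]))/10).round(2),"turn to vertical",
 (M.inv()*R.from_matrix(np.c_[(x:=np.r_[M.as_matrix()[:2,0],0]/np.hypot(*M.as_matrix()[:2,0])),np.cross([0,0,-1],x),[0,0,-1]])).as_rotvec().round(4))
E
python3 go.py 618 10 200
```

```text
0.1 [ 205.3 -616.2  230.4] [ 0.33  0.14 -0.32] 85.5882123520642
shift cm [ 58.95 -46.35   3.11] turn to vertical [-0.0017  0.0002 -0.    ]
```

jog_arm(steps=[[[0, 0, 0], [1, -0.8, 0], 1], [[0, 0, 0], [3, -2.4, 0], 1], [[0, 0, 0], [5.5, -4.3, 0], 1], [[0, 0, 0], [8, -6.3, 0], 1], [[0, 0, 0], [10.5, -8.3, 0], 1], [[0, 0, 0], [13, -10.2, 0], 1], [[0, 0, 0], [15.5, -12.2, 0], 1], [[0, 0, 0], [18, -14.2, 0], 1], [[0, 0, 0], [20.5, -16.1, 0], 1], [[0, 0, 0], [23, -18.1, 0], 1], [[0, 0, 0], [25.5, -20, 0], 1], [[0, 0, 0], [28, -22, 0], 1]])

```text
time_s: 1.1
tcp_pos: [401.9, -316.5, 230.7]
tcp_rot: [-3.099, -0.504, 0.001]
force: [0.3, -0.5, 0.6]
width: -0.3
```

```bash
python3 go.py 618 10 200
```

```text
1.1 [ 401.9 -316.5  230.7] [ 0.34 -0.47  0.6 ] -0.28294470125344695
shift cm [ 30.84 -24.11   3.1 ] turn to vertical [-0.0019  0.0003 -0.    ]
```

jog_arm(steps=[[[0, 0, 0], [2, -1.6, 0.2], 1], [[0, 0, 0], [5, -3.9, 0.5], 1], [[0, 0, 0], [8, -6.2, 0.8], 1], [[0, 0, 0], [11, -8.6, 1.1], 1], [[0, 0, 0], [14, -10.9, 1.4], 1], [[0, 0, 0], [17, -13.3, 1.7], 1], [[0, 0, 0], [20, -15.6, 2], 1], [[0, 0, 0], [23, -18, 2.3], 1], [[0, 0, 0], [26, -20.3, 2.6], 1], [[0, 0, 0], [28.5, -22.3, 2.9], 1], [[0, 0, 0], [30.3, -23.7, 3.1], 1], [[0, 0, 0], [30.8, -24.1, 3.1], 1]])

```text
time_s: 2.1
tcp_pos: [618.0, 15.9, 199.2]
tcp_rot: [-3.094, -0.514, 0.001]
force: [-0.5, 0.8, -0.3]
width: -0.0
```

```bash
python3 - <<'E'
from h import *
from bench import status,cams
s=status.sense();M=R.from_rotvec(s["tcp_rot"]).as_matrix();ci=cams.camera_info("wrist");T=ci["T_tool_cam"]
im,d=cams.snapshot("wrist");cv2.imwrite("pics/w1.png",im)
P=pts(ci,d,M@T[:3,:3],M@T[:3,3]+s["tcp_pos"]);Q=P.reshape(-1,3)
near=np.hypot(Q[:,0]-618,Q[:,1]-10)<60
for lo,hi in((134,148),(112,128)):
    k=Q[near&(Q[:,2]>lo)&(Q[:,2]<hi)]
    print(len(k),(k.min(0)+k.max(0))/2,np.median(k,0),np.ptp(k,0))
E
python3 go.py 618 10 150
```

```text
1132 [618.74627918  12.01543935 138.63297386] [619.67843954  12.27353481 141.38414499] [23.37887505 23.10503582  9.2390093 ]
6609 [618.53127748  11.85818597 118.41174047] [626.76305772  16.75586151 122.3667578 ] [71.68720295 71.47127107 12.71716765]
2.15 [617.9  14.8 199.4] [1.05 1.14 0.65] -0.04472600415162738
shift cm [-0.14  0.48  4.94] turn to vertical [-0.0042  0.0002 -0.    ]
```

View pics/w1.png

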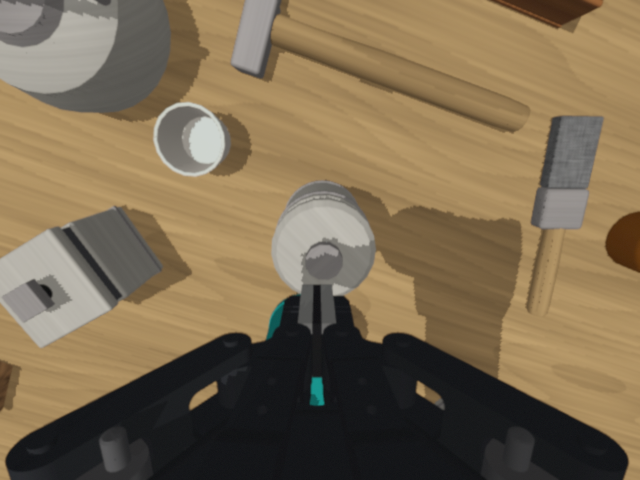

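The wrist view shows the silver tall caddy with its knob at (322,262), just ahead of the closed fingertips, matching (618,11). I'll go down to just above the knob.

jog_arm(steps=[[[-0.004, 0, 0], [-0.1, 0.4, 1], 1], [[-0.004, 0, 0], [-0.1, 0.4, 2.2], 1], [[-0.004, 0, 0], [-0.1, 0.4, 3.4], 1], [[-0.004, 0, 0], [-0.1, 0.4, 4.4], 1], [[-0.004, 0, 0], [-0.1, 0.4, 4.8], 1], [[-0.004, 0, 0], [-0.1, 0.4, 5], 1], [[-0.004, 0, 0], [-0.1, 0.4, 5], 1], [[-0.004, 0, 0], [-0.1, 0.4, 5], 1]])

```text
time_s: 2.82
tcp_pos: [618.4, 10.7, 149.7]
tcp_rot: [-3.099, -0.513, -0.001]
force: [0.4, 0.7, 0.0]
width: -0.2
```

```bash
python3 go.py 618.3 11 128
```

```text
2.8167 [618.4  10.7 149.7] [0.38 0.7  0.02] -0.1784495341365389
shift cm [-0.   -0.04  2.17] turn to vertical [-0.0001 -0.0004  0.    ]
```

jog_arm(steps=[[[0, 0, 0], [0, 0, 0.4], 1], [[0, 0, 0], [0, 0, 0.7], 1], [[0, 0, 0], [0, 0, 0.9], 1], [[0, 0, 0], [0, 0, 1.1], 1], [[0, 0, 0], [0, 0, 1.3], 1], [[0, 0, 0], [0, 0, 1.5], 1], [[0, 0, 0], [0, 0, 1.6], 1], [[0, 0, 0], [0, 0, 1.7], 1], [[0, 0, 0], [0, 0, 1.8], 1], [[0, 0, 0], [0, 0, 1.9], 1], [[0, 0, 0], [0, 0, 2.0], 1], [[0, 0, 0], [0, 0, 2.0], 1]])

```text
time_s: 3.82
tcp_pos: [618.5, 10.7, 129.6]
tcp_rot: [-3.099, -0.513, -0.001]
force: [-0.6, -0.9, 3.9]
width: -0.2
```

```bash
python3 go.py 618.3 11 127.5
```

```text
3.8167 [618.5  10.7 129.6] [-0.55 -0.91  3.85] -0.23366154906958045
shift cm [-0.01 -0.04  0.21] turn to vertical [-0.     -0.0004  0.    ]
```

jog_arm(steps=[[[0, 0, 0], [0, 0, 0.1], 1], [[0, 0, 0], [0, 0, 0.1], 1], [[0, 0, 0], [0, 0, 0.2], 1], [[0, 0, 0], [0, 0, 0.2], 1]])

```text
time_s: 4.15
tcp_pos: [618.6, 10.7, 128.1]
tcp_rot: [3.099, 0.513, 0.001]
force: [-2.4, -0.4, 8.4]
width: 0.1
```

jog_arm(steps=[[[0, 0, 0], [0, 0, 0.05], 1], [[0, 0, 0], [0, 0, 0.1], 1], [[0, 0, 0], [0, 0, 0.1], 1]])

```text
time_s: 4.4
tcp_pos: [618.6, 10.7, 127.8]
tcp_rot: [3.099, 0.513, 0.001]
force: [-2.2, -0.2, 8.9]
width: 0.3
```

The force rose with travel to 8.9 N at z = 127.8, which a sliding lid (3 N) would not give, so the lid is on its stop. Next I'll lift clear and check.

jog_arm(steps=[[[0, 0, 0], [0, 0, -0.5], 1], [[0, 0, 0], [0, 0, -1.5], 1], [[0, 0, 0], [0, 0, -3.5], 1], [[0, 0, 0], [0, 0, -5.5], 1], [[0, 0, 0], [0, 0, -7], 1], [[0, 0, 0], [0, 0, -7.5], 1], [[0, 0, 0], [0, 0, -7.5], 1]])

```text
time_s: 4.98
tcp_pos: [619.5, 10.8, 204.5]
tcp_rot: [3.099, 0.513, 0.006]
force: [0.2, 0.1, 0.2]
width: -0.0
```

```bash
cat > chk.py <<'E'
import sys
from h import *
from bench import status,cams
x,y,h=map(float,sys.argv[1:4])
s=status.sense();M=R.from_rotvec(s["tcp_rot"]).as_matrix();ci=cams.camera_info("wrist");T=ci["T_tool_cam"]
im,d=cams.snapshot("wrist")
for n,P in(("wrist",pts(ci,d,M@T[:3,:3],M@T[:3,3]+s["tcp_pos"])),("scene",pts(cams.camera_info("scene"),cams.snapshot("scene")[1]))):
    Q=P.reshape(-1,3);r=np.hypot(Q[:,0]-x,Q[:,1]-y)
    k=Q[(r<20)&(Q[:,2]>h-5)&(Q[:,2]<h+17)]
    b=Q[(r<30)&(r>19)&(Q[:,2]>h-29)&(Q[:,2]<h+3)]
    if len(k): print(n,len(k),"centre",((k.min(0)+k.max(0))/2).round(1),"knob z",np.percentile(k[:,2],[50,80,95]).round(1),"lid z",np.percentile(b[:,2],[30,50,70]).round(1) if len(b) else 0)
    else: print(n,"none")
E
python3 chk.py 618.3 11 131; python3 go.py 509.3 203.5 200
```

```text
wrist 984 centre [618.6  12.  130.2] knob z [132.  132.6 133.1] lid z [112.9 113.2 113.6]
scene 106 centre [617.7   8.8 130.3] knob z [130.5 131.4 132.3] lid z [111.1 111.8 112.5]
5.0833 [618.1  10.6 202.1] [-0.57 -0.08 -0.69] -0.2196301374786376
shift cm [ -4.09 -21.76   0.21] turn to vertical [0.0002 0.0002 0.    ]
```

The tall lid is home: its knob went from 141.4 to about 131–132, and the caddy hasn't moved. On to the square caddy.

jog_arm(steps=[[[0, 0, 0], [-0.3, -1.5, 0], 1], [[0, 0, 0], [-0.7, -4, 0], 1], [[0, 0, 0], [-1.3, -7, 0], 1], [[0, 0, 0], [-1.9, -10, 0], 1], [[0, 0, 0], [-2.4, -13, 0], 1], [[0, 0, 0], [-3, -16, 0], 1], [[0, 0, 0], [-3.6, -19, 0], 1], [[0, 0, 0], [-4, -21, 0], 1], [[0, 0, 0], [-4.1, -21.8, 0.2], 1], [[0, 0, 0], [-4.1, -21.8, 0.2], 1], [[0, 0, 0], [-4.1, -21.8, 0.2], 1], [[0, 0, 0], [-4.1, -21.8, 0.2], 1]])

```text
time_s: 6.08
tcp_pos: [509.7, 202.1, 199.6]
tcp_rot: [3.099, 0.509, -0.001]
force: [1.1, 0.4, 0.1]
width: 0.0
```

```bash
python3 chk.py 509.3 203.5 106; python3 go.py 509.3 203.5 125
```

```text
wrist 1262 centre [510.3 203.3 110.8] knob z [118.3 118.9 119.4] lid z [99.2 99.5 99.8]
scene 134 centre [509.5 203.9 110.5] knob z [116.  117.4 118.8] lid z [97.  97.8 98.6]
6.1833 [509.9 202.1 199.8] [ 0.27  0.14 -0.28] 0.028591668662235222
shift cm [-0.   -0.16  7.48] turn to vertical [0.0008 0.0006 0.    ]
```

jog_arm(steps=[[[0, 0, 0], [0, -0.1, 1], 1], [[0, 0, 0], [0, -0.1, 2.5], 1], [[0, 0, 0], [0, -0.1, 4], 1], [[0, 0, 0], [0, -0.1, 5.5], 1], [[0, 0, 0], [0, -0.1, 6.5], 1], [[0, 0, 0], [0, -0.1, 7.1], 1], [[0, 0, 0], [0, -0.1, 7.4], 1], [[0, 0, 0], [0, -0.1, 7.4], 1], [[0, 0, 0], [0, -0.1, 7.4], 1]])

```text
time_s: 6.93
tcp_pos: [509.9, 203.1, 126.2]
tcp_rot: [3.1, 0.508, 0.0]
force: [-0.2, 0.5, -0.1]
width: 0.0
```

jog_arm(steps=[[[0, 0, 0], [0, 0, 0.3], 1], [[0, 0, 0], [0, 0, 0.6], 1], [[0, 0, 0], [0, 0, 0.8], 1], [[0, 0, 0], [0, 0, 1.0], 1], [[0, 0, 0], [0, 0, 1.2], 1], [[0, 0, 0], [0, 0, 1.4], 1], [[0, 0, 0], [0, 0, 1.6], 1], [[0, 0, 0], [0, 0, 1.8], 1], [[0, 0, 0], [0, 0, 1.9], 1], [[0, 0, 0], [0, 0, 2.0], 1], [[0, 0, 0], [0, 0, 2.0], 1], [[0, 0, 0], [0, 0, 2.0], 1]])

```text
time_s: 7.93
tcp_pos: [510.1, 203.1, 106.1]
tcp_rot: [3.1, 0.508, 0.001]
force: [-0.1, 0.1, 1.8]
width: -0.1
```

jog_arm(steps=[[[0, 0, 0], [0, 0, 0.1], 1], [[0, 0, 0], [0, 0, 0.2], 1], [[0, 0, 0], [0, 0, 0.25], 1], [[0, 0, 0], [0, 0, 0.25], 1]])

```text
time_s: 8.27
tcp_pos: [510.1, 203.1, 103.8]
tcp_rot: [3.1, 0.508, 0.001]
force: [-1.7, -0.4, 5.1]
width: 0.3
```

jog_arm(steps=[[[0, 0, 0], [0, 0, 0.05], 1], [[0, 0, 0], [0, 0, 0.1], 1], [[0, 0, 0], [0, 0, 0.1], 1]])

```text
time_s: 8.52
tcp_pos: [510.1, 203.1, 103.2]
tcp_rot: [3.099, 0.508, 0.001]
force: [-2.6, -1.4, 6.8]
width: 0.1
```

jog_arm(steps=[[[0, 0, 0], [0, 0, 0.05], 1], [[0, 0, 0], [0, 0, 0.1], 1], [[0, 0, 0], [0, 0, 0.1], 1]])

```text
time_s: 8.77
tcp_pos: [510.1, 203.1, 102.8]
tcp_rot: [3.099, 0.508, 0.001]
force: [-1.1, -0.9, 8.6]
width: 0.0
```

jog_arm(steps=[[[0, 0, 0], [0, 0, -0.5], 1], [[0, 0, 0], [0, 0, -1.5], 1], [[0, 0, 0], [0, 0, -3.5], 1], [[0, 0, 0], [0, 0, -6], 1], [[0, 0, 0], [0, 0, -8.5], 1], [[0, 0, 0], [0, 0, -9.5], 1], [[0, 0, 0], [0, 0, -10], 1], [[0, 0, 0], [0, 0, -10], 1]])

```text
time_s: 9.43
tcp_pos: [510.3, 203.3, 203.6]
tcp_rot: [3.099, 0.508, 0.004]
force: [0.8, -0.0, -0.6]
width: 0.2
```

```bash
python3 chk.py 509.5 203.5 106; python3 go.py 431.2 -240 205
```

```text
wrist 1084 centre [510.2 205.4 105.1] knob z [107.  107.5 108.1] lid z [87.8 88.1 88.5]
scene 107 centre [509.4 203.3 104.8] knob z [105.1 106.4 107.5] lid z [85.7 86.4 87.3]
9.5333 [509.4 202.8 201.7] [-0.05  0.32 -0.39] 0.04714583860354082
shift cm [-21.54  39.47  -0.24] turn to vertical [0.0015 0.0012 0.    ]
```

The square lid is home: its knob went from 118 to about 106–107, and the press reached 8.6 N. Now the low caddy.

jog_arm(steps=[[[0, 0, 0], [-0.5, 1, 0], 1], [[0, 0, 0], [-1.5, 2.8, 0], 1], [[0, 0, 0], [-3, 5.5, 0], 1], [[0, 0, 0], [-4.5, 8.2, 0], 1], [[0, 0, 0], [-6, 11, 0], 1], [[0, 0, 0], [-7.5, 13.7, 0], 1], [[0, 0, 0], [-9, 16.5, 0], 1], [[0, 0, 0], [-10.5, 19.2, 0], 1], [[0, 0, 0], [-12, 22, 0], 1], [[0, 0, 0], [-13.5, 24.7, 0], 1], [[0, 0, 0], [-15, 27.5, 0], 1], [[0, 0, 0], [-16.3, 29.9, 0], 1]])

```text
time_s: 10.53
tcp_pos: [448.2, -135.2, 201.2]
tcp_rot: [3.1, 0.505, -0.006]
force: [-0.3, -0.4, -0.6]
width: -0.1
```

```bash
python3 go.py 431.2 -240 190
```

```text
10.5333 [ 448.2 -135.2  201.2] [-0.32 -0.39 -0.6 ] -0.05962436950067942
shift cm [-4.93  9.39  1.15] turn to vertical [0.0005 0.0037 0.    ]
```

jog_arm(steps=[[[0, 0, 0], [-1.3, 2.5, 0.3], 1], [[0, 0, 0], [-2.6, 5, 0.6], 1], [[0, 0, 0], [-3.9, 7.5, 0.9], 1], [[0, 0.003, 0], [-4.7, 9, 1.1], 1], [[0, 0.003, 0], [-4.9, 9.4, 1.1], 1], [[0, 0.003, 0], [-4.9, 9.4, 1.1], 1], [[0, 0.003, 0], [-4.9, 9.4, 1.1], 1], [[0, 0.003, 0], [-4.9, 9.4, 1.1], 1]])

```text
time_s: 11.2
tcp_pos: [431.7, -238.4, 190.2]
tcp_rot: [-3.1, -0.508, 0.001]
force: [0.8, -0.1, -0.0]
width: -0.0
```

```bash
python3 chk.py 431.2 -240 81; python3 go.py 431.2 -240 100
```

```text
wrist 826 centre [ 431.8 -238.2   85.9] knob z [92.9 93.5 93.9] lid z [73.7 74.  74.3]
scene 105 centre [ 430.7 -241.5   85.7] knob z [91.1 93.  94.1] lid z [72.5 73.4 74.1]
11.3 [ 431.9 -238.5  190.5] [ 0.27 -0.68  1.1 ] 0.21680955000768842
shift cm [-0.11  0.11  9.05] turn to vertical [0.0002 0.0006 0.    ]
```

jog_arm(steps=[[[0, 0, 0], [-0.1, 0.1, 1], 1], [[0, 0, 0], [-0.1, 0.1, 3], 1], [[0, 0, 0], [-0.1, 0.1, 5], 1], [[0, 0, 0], [-0.1, 0.1, 7], 1], [[0, 0, 0], [-0.1, 0.1, 8.3], 1], [[0, 0, 0], [-0.1, 0.1, 8.8], 1], [[0, 0, 0], [-0.1, 0.1, 9], 1], [[0, 0, 0], [-0.1, 0.1, 9], 1], [[0, 0, 0], [-0.1, 0.1, 9], 1]])

```text
time_s: 12.05
tcp_pos: [431.8, -239.9, 101.0]
tcp_rot: [3.099, 0.509, 0.001]
force: [-0.5, 0.3, -1.0]
width: 0.2
```

jog_arm(steps=[[[0, 0, 0], [0, 0, 0.3], 1], [[0, 0, 0], [0, 0, 0.5], 1], [[0, 0, 0], [0, 0, 0.7], 1], [[0, 0, 0], [0, 0, 0.9], 1], [[0, 0, 0], [0, 0, 1.1], 1], [[0, 0, 0], [0, 0, 1.3], 1], [[0, 0, 0], [0, 0, 1.5], 1], [[0, 0, 0], [0, 0, 1.7], 1], [[0, 0, 0], [0, 0, 1.9], 1], [[0, 0, 0], [0, 0, 2.0], 1], [[0, 0, 0], [0, 0, 2.0], 1], [[0, 0, 0], [0, 0, 2.0], 1]])

```text
time_s: 13.05
tcp_pos: [431.9, -240.0, 81.0]
tcp_rot: [3.099, 0.509, 0.001]
force: [-0.2, -1.0, 1.6]
width: 0.1
```

jog_arm(steps=[[[0, 0, 0], [0, 0, 0.1], 1], [[0, 0, 0], [0, 0, 0.2], 1], [[0, 0, 0], [0, 0, 0.25], 1], [[0, 0, 0], [0, 0, 0.25], 1]])

```text
time_s: 13.38
tcp_pos: [431.9, -240.0, 78.7]
tcp_rot: [3.099, 0.509, 0.001]
force: [-1.9, 0.3, 6.6]
width: -0.1
```

jog_arm(steps=[[[0, 0, 0], [0, 0, 0.05], 1], [[0, 0, 0], [0, 0, 0.1], 1], [[0, 0, 0], [0, 0, 0.1], 1]])

```text
time_s: 13.63
tcp_pos: [431.9, -240.1, 78.0]
tcp_rot: [3.099, 0.509, 0.001]
force: [-1.6, 1.1, 7.2]
width: -0.2
```

jog_arm(steps=[[[0, 0, 0], [0, 0, 0.05], 1], [[0, 0, 0], [0, 0, 0.1], 1], [[0, 0, 0], [0, 0, 0.1], 1]])

```text
time_s: 13.88
tcp_pos: [432.0, -240.1, 77.5]
tcp_rot: [3.099, 0.509, 0.001]
force: [-2.1, 0.9, 9.1]
width: -0.4
```

jog_arm(steps=[[[0, 0, 0], [0, 0, -0.5], 1], [[0, 0, 0], [0, 0, -1.5], 1], [[0, 0, 0], [0, 0, -3.5], 1], [[0, 0, 0], [0, 0, -6], 1], [[0, 0, 0], [0, 0, -9], 1], [[0, 0, 0], [0, 0, -11], 1], [[0, 0, 0], [0, 0, -12], 1], [[0, 0, 0], [0, 0, -12], 1], [[0, 0, 0], [0, 0, -12], 1]])

```text
time_s: 14.63
tcp_pos: [431.5, -239.8, 197.2]
tcp_rot: [3.099, 0.509, 0.001]
force: [0.0, -0.9, 0.2]
width: -0.1
```

```bash
python3 chk.py 431.5 -240 81;python3 chk.py 509.5 203.5 106|grep scene; python3 chk.py 618.3 11 131|grep scene; python3 go.py 431 -240 200
python3 - <<'E'
from bench import cams
import cv2,numpy as np
im=cams.snapshot("scene")[0];cv2.imwrite("pics/end.png",im)
d=cv2.absdiff(im,cv2.imread("pics/scene0.png")).max(2)>40
print([st.tolist() for st in cv2.connectedComponentsWithStats(d.astype(np.uint8))[2][1:] if st[4]>25])
E
```

```text
wrist 707 centre [ 431.8 -238.6   80.2] knob z [82.  82.5 83.1] lid z [62.8 63.1 63.5]
scene 85 centre [ 432.5 -240.8   80.5] knob z [81.  82.3 82.9] lid z [61.8 62.6 63.4]
scene 108 centre [509.7 203.4 104.5] knob z [105.1 106.3 107.1] lid z [85.7 86.3 87.1]
scene 106 centre [618.8   9.1 130.2] knob z [130.6 131.5 132.3] lid z [111.2 111.8 112.6]
14.9333 [ 431.3 -239.6  196.4] [ 0.    0.07 -0.06] 0.1456981148210431
shift cm [-0.05  0.03 -0.36] turn to vertical [-0.0003  0.0012 -0.    ]
[[110, 0, 80, 106, 4625], [240, 0, 29, 20, 220], [271, 0, 27, 16, 172], [299, 11, 20, 18, 103], [278, 22, 26, 43, 279], [305, 24, 12, 36, 89], [253, 32, 11, 44, 124], [0, 43, 44, 70, 1250], [0, 100, 244, 180, 10906], [245, 156, 16, 5, 44], [385, 209, 48, 38, 420], [176, 215, 46, 24, 365], [399, 215, 18, 19, 130], [178, 230, 46, 22, 228], [305, 251, 21, 15, 72], [315, 251, 27, 20, 134], [306, 268, 37, 16, 166], [289, 296, 8, 21, 35]]
```

View pics/end.png

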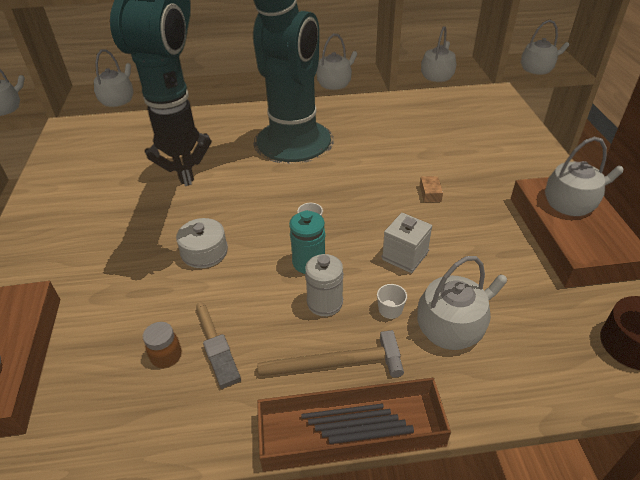

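The final scene view shows all three lids down, at (198,235), (408,228) and (324,268). The bystanders haven't moved: the picture differs from the first one only at the lids, the arm and its shadow. The hand is clear.

```bash
python3 -c "
from bench import bot
print(bot.hand_in())"
```

```text
the job is handed in; nothing more can be done
None
```

I pressed the three lids home with the closed fingertips in the required order, tall, then square, then low, and handed the job in at about 15 s. Hand-in reports no verdict.

| Caddy | Final press (N) | Knob top before (mm) | Knob top after (mm) | Knob height when home (mm) |
|---|---|---|---|---|
| Tall | 8.9 | 141 | 131–132 | 131 |
| Square | 8.6 | 118 | 106–107 | 106 |
| Low | 9.1 | 93 | 81–82 | 81 |

- **Caddies and bystanders:** the caddy centres are within about 2 mm of where they started. The final scene picture differs from the first only at the lids, the arm and its shadow. The hand was clear of everything at the end, with no force on it.
- **Disagreement:** the wrist camera read about 1 mm higher than the scene camera, which is within the 2 mm calibration. No check failed.

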